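# Weigh a carton of screws on the counter beam balance

## Task

Set the red-banded carton of screws gently down flat in the middle of the beam balance's pan and let go of it; then nudge the counterpoise along the beam by its black fin until the beam, touched by nothing, comes to rest level with its red pointer at the black mark. The pivot is delicate: push lightly, with less than 15 N, never clamp or squeeze any part of the balance in the fingers, and leave the other things on the counter where they are.

Things in the scene. Friction and masses are not known exactly. Their poses are not given: they have to be found in the camera images.
- scale: Green beam balance, fixed to the counter. Origin: centre of the underside of its base (150 mm in x, 240 mm in y, 24 mm high; guide housing under the pan 41 mm high). The beam lies along its y axis, pivot 110 mm above the origin between two cheeks (52 mm over all in x, 34 mm in y, 124 mm high): pan on the +y arm, counterpoise on the -y arm.
- level_mark (a point): Black mark on the white gauge post, 110 mm above the counter, on the post's face towards the pivot, 223 mm from the pivot along the scale's -y. The post is 30 mm in scale x, 10 mm in y, 134 mm high. Axes are the scale's.
- pointer_tip (a point): Tip of the red pointer on the end of the beam's -y arm, 217 mm from the pivot; at the height of the black mark when the beam is level. The axes tilt with the beam.
- beam (a joint): Tilt of the beam, rad: 0 level, positive pan up and counterpoise down, stops at +-0.12. Aluminium bar 12 mm wide, 16 mm high. Swings freely, settles in about 1.5 s. Moving the counterpoise 1 mm outward adds about 0.012 to the resting tilt, so 20 mm of travel span the stops. True only while untouched: a sideways push on the fin tilts the beam the way of the push.
- pan_floor (a point): Centre of the floor of the steel pan, 110 mm from the pivot on the +y arm: 120 mm (scale x) by 104 mm (scale y), rim 3 mm thick, 5 mm above the floor. The pan stays level always; its floor is 142 mm above the counter when the beam is level, 13 mm higher or lower at the stops, and it sinks under a load. Axes are the scale's.
- poise_top (a point): Centre of the top of the counterpoise's black fin: 14 mm in scale x, 30 mm along the beam, 35 mm high, on a 0.5 kg brass block (46 mm in x, 30 mm along the beam, 40 mm high, centred on the beam). Top 55 mm above the beam's middle line. Slides along the beam with 1.2 N friction and stays where left, centre 45 to 180 mm from the pivot. Axes tilt with the beam.
- carton_red: The carton to weigh: closed cardboard box with a red band and cross, 84 mm (its x) by 56 mm (its y) by 48 mm high, rigid, about 0.26 to 0.46 kg (not known beforehand; it needs the counterpoise 15 to 90 mm farther out than it starts). Origin: centre of its underside.
- carton_blue: Bystander: the same carton with a blue band. Origin: centre of its underside.
- carton_yellow: Bystander: the same carton with a yellow band. Origin: centre of its underside.
- screwdriver: Bystander: screwdriver lying on the counter.
- spray_can: Bystander: blue can, 54 mm in diameter, 90 mm high. Origin: centre of its underside.
- tape_roll: Bystander: yellow roll 90 mm in diameter, 40 mm high, lying flat. Origin: centre of its underside.
- pick_bin: Bystander: open blue bin 100 by 150 mm, 60 mm high. Origin: centre of its underside.
- wrench: Bystander: wrench lying on the counter.
There are look-alikes about, which are no part of the job. Leave any orange or pink look-alike of the carton_red alone.

How it is judged:
On the way, in this order (a step that is already met when the one before it is completed fails the run):
1. the red carton stands flat in the pan, let go (x of carton_red in the frame of pan_floor between -0.03 and 0.03 m and y of carton_red in the frame of pan_floor between -0.03 and 0.03 m and z of carton_red in the frame of pan_floor between -0.003 and 0.004 m and angle between carton_red's own z axis and vertical below 0.05 rad and contact force between carton_red and the fingers below 0.05 N), for 0.3 s.
2. the beam rests level with nothing touching the balance (all of step 1 and value of joint beam between -0.03 and 0.03 rad and velocity of joint beam between -0.04 and 0.04 rad/s and contact force between each of the arm, the fingers and scale below 0.05 N), for 0.5 s.
At the end, for the whole second after the job is handed in: The red carton stands flat on the pan's floor (tilt under 0.05 rad, within 30 mm of the pan's centre in x and y), released and still, and the untouched beam rests level within 0.03 rad (tilt rate under 0.04 rad/s) (all of step 1 and value of joint beam between -0.03 and 0.03 rad and velocity of joint beam between -0.04 and 0.04 rad/s and linear speed of carton_red below 0.01 m/s).
It fails at once if the robot loads the balance (base, beam, counterpoise or pan) with more than 15 N in all (both fingers' contact forces are added, so squeezing counts) (contact force between any of the fingers, the arm and scale above 15 N).
It fails at once if the carton is pressed or dropped on the balance with more than 20 N (contact force between carton_red and scale above 20 N).
It fails at once if another thing on the counter is moved by more than 15 mm (distance of any of carton_blue, carton_yellow, screwdriver, spray_can, tape_roll, pick_bin, wrench from where it was at the start of the episode above 0.015 m).
It also fails if it takes over 72 s, if anything falls off the work surface, if the arm or the gripper's body presses on something with over 40 N, if the wrist force passes 120 N, or if a joint passes its speed limit or range.

## Robot

A 6-joint arm with a two-finger parallel gripper is mounted at the origin on the work surface. World frame = base frame: x ahead of the robot, y to its left, z up, the work surface at z = 0. Lengths are in m, angles in rad, forces in N, time in s.
With the tool pointing down it reaches from about 0.35 to 0.775 m from the base axis. Payload 7.3 kg.
Tool frame: the origin (TCP) lies midway between the tips of the shut fingers; the grasp point (between the pads) lies 19 mm behind it (robot.tcp_to_grasp is the distance from the TCP to the grasp point, in m); x points along the fingers, z is the direction in which the jaws open and shut, and the axes are right-handed (so a half turn about x gives the same grasp; the last joint's range is limited). The gripper opens to 92 mm and grips with 3 to 60 N. Pads are 19 mm wide; open, the fingers measure 130 mm over their backs; the gripper's body (75 mm by 190 mm) begins 47 mm behind the grasp point.
Start: joints at [-1.311, 0.342, 1.524, -0, 1.275, -0.146], TCP at [0.207, -0.482, 0.227] pointing down, gripper open.
Joint ranges: [-2.53, 2.53], [-0.77, 2.02], [0.04, 2.7], [-1, 4.14], [0.28, 2.66], [-3.11, 3.11]. Speed limits (rad/s): [2.57, 2.57, 3.14, 3.14, 3.14, 3.14].

## Interface

Orientations are given as [roll, pitch, yaw] about the fixed x, y, z axes, in that order (R = Rz(yaw) Ry(pitch) Rx(roll)).
In Python, from cell import robot gives the robot as it stands.
- The arm moves only by the tool move_arm, never from a script. Its argument "deltas" is a list of rows, each an object with "dp": the shift along the tool's x, y, z in m, a list of three; "turn": the turn, a rotation vector about the tool's x, y, z in degrees, a list of three. A call has 1 to 10 rows; each row is the pose to reach, as a shift and turn from the pose commanded when the call began, along the tool's axes at that moment; what a row does not reach only later rows make up. A row lasts 1/10 s, in which the tool goes at most 50 mm and 8.59 degrees, less where a joint would pass 70% of its speed; a pose out of reach is approached as far as the arm can. A call with a gripper value outside its range is refused whole. "hand" is the finger opening in m, from 0 to 0.0918, set as the call begins (left out, the last holds). The fingers move at their own pace and stop on an object; "squeeze" is the grip in N (left out, the last holds). Time passes only in rows, so rows that repeat a pose let the fingers close. It gives the time, the measured TCP pose, the force and the opening at its end, in the units of the state.
- robot.observe(): the state, without advancing time (a new reading comes with each control period).
- robot.read_camera(name): name is "side" or "top"; returns (picture, depth): 480x640x3 uint8, red, green, blue; 480x640 float32, m along the optical axis (not along the pixel's ray), 0 where there is no reading.
- robot.camera_info(name): a dict with "fx", "fy", "cx", "cy" (pixels), "R" (3x3) and "t" (3): a world point X has camera coordinates R X + t. Camera axes: x right, y down, z forward; pixel columns grow to the right and rows downward; lengths in m; the calibration is good to about 2 mm. A picture is of the moment at which its call begins. camera_info takes no time and is no camera call.
- robot.hand_in(): hands the job in, once; it reports no verdict.
The state is a dict: "time": time; "qpos": joint angles; "qvel": joint speeds; "joint_efforts": joint torques, N m; "tool_pos": TCP position; "tool_rot": TCP orientation; "contact_force": force on the tool from outside, world axes, zero at the start; "torque": the same for the moment, N m; "opening": finger opening in m.
Only numpy, scipy, OpenCV 4.12 (cv2) and the standard library are available. Lean on these libraries where they do the work, as an engineer would, in place of code of your own. Each camera call takes 0.05 s, during which the arm holds its last target.

## Working session

There is one attempt and no reset: what is moved stays moved. The work goes in short steps, Python scripts to look and compute and a tool call to move; the robot and the scene stay as the last step left them, time stands still between calls to the robot, and variables do not carry over. Pictures are saved under pics/ and viewed, and the job is handed in when it is done.

Besides the shell and the picture viewer there is one more tool, called after "Emit:" in YAML: its name, and indented under it one key for each argument. move_arm: Moves the arm, as the interface text tells. Its arguments: {"type":"object","properties":{"deltas":{"type":"array"},"hand":{"type":"number"},"squeeze":{"type":"number"}},"required":["deltas"]}

```bash
ls; mkdir -p pics
python3 - <<'E'
from cell import robot
import cv2,numpy as np
print(robot.observe())
for n in("side","top"):
    p,d=robot.read_camera(n); cv2.imwrite(f"pics/{n}0.png",p[:,:,::-1]); np.savez(f"{n}0.npz",p=p,d=d); print(robot.camera_info(n))
E
```

```text
pics
{'time': 0.0, 'qpos': array([-1.31097866e+00,  3.42740601e-01,  1.52504517e+00, -2.22938798e-06,
        1.27537953e+00, -1.46027048e-01]), 'qvel': array([ 7.46950148e-05, -2.61136979e-04, -3.04771513e-04,  3.45431338e-04,
       -1.02971067e-03, -1.82654841e-05]), 'joint_efforts': array([ 1.36759852e-03, -4.31240237e+01, -2.44217795e+01,  7.19327736e-02,
        5.60179283e-02, -1.36784188e-04]), 'tool_pos': array([ 0.20716644, -0.48194576,  0.22602586]), 'tool_rot': array([2.99692114, 1.56922367, 1.83197018]), 'contact_force': array([ 0.03883167, -0.641016  , -0.37195268]), 'torque': array([-0.00680976, -0.03458283, -0.04230392]), 'opening': 0.09179738709327795}
{'fx': 495.5323938916361, 'fy': 495.5323938916361, 'cx': 311.5358550113799, 'cy': 239.9551364981518, 'R': array([[-0.81674735, -0.57686176, -0.01242047],
       [-0.27314732,  0.40551658, -0.87232267],
       [ 0.5082463 , -0.70907462, -0.48877283]]), 't': array([0.44600789, 0.25075282, 1.14591511])}
{'fx': 468.3540639781151, 'fy': 468.3540639781151, 'cx': 318.0157245009837, 'cy': 234.77733389152763, 'R': array([[-0.09537283, -0.99543313,  0.00411231],
       [-0.97024106,  0.09203391, -0.22396886],
       [ 0.22256755, -0.02535048, -0.97458763]]), 't': array([0.0451744 , 0.56052049, 1.31948094])}
```

View pics/side0.png

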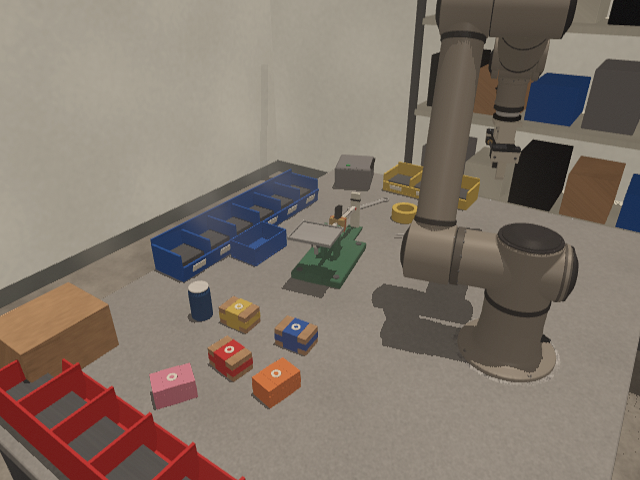

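View pics/top0.png

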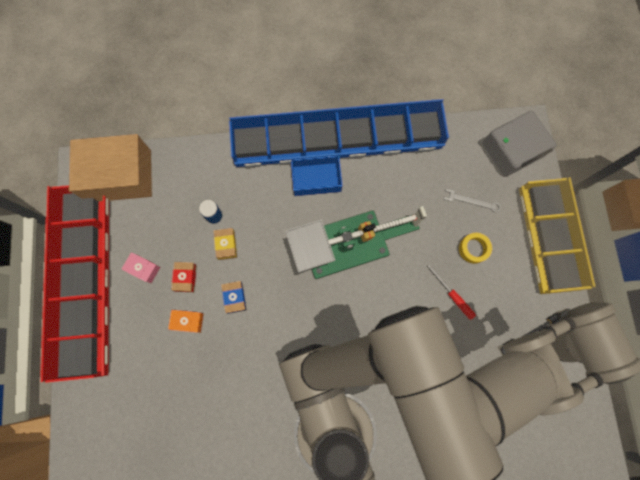

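The candidates in the top view are red (183,277), orange (185,321), pink (140,267), blue (232,296) and yellow (224,243). In the side view, red is at (230,356). The one at (183,277) fits because it has brown cardboard ends with a red band. I'll confirm it in an enlarged crop and measure.

```bash
cat > h.py <<'E'
import numpy as np,cv2
from scipy.spatial.transform import Rotation as Ro
from cell import robot
def ray(n,u,v):
    c=robot.camera_info(n);R=np.array(c['R']);t=np.array(c['t'])
    d=R.T@np.array([(u-c['cx'])/c['fx'],(v-c['cy'])/c['fy'],1]);return -R.T@t,d
def onz(n,u,v,z):
    o,d=ray(n,u,v);return o+d*(z-o[2])/d[2]
def cloud(n,dep):
    c=robot.camera_info(n);R=np.array(c['R']);t=np.array(c['t'])
    v,u=np.mgrid[:480,:640]
    P=np.stack([(u-c['cx'])/c['fx']*dep,(v-c['cy'])/c['fy']*dep,dep],-1)
    return (P-t)@R
def proj(n,X):
    c=robot.camera_info(n);p=np.array(c['R'])@X+np.array(c['t']);return c['fx']*p[0]/p[2]+c['cx'],c['fy']*p[1]/p[2]+c['cy']
def tri(u1,u2):
    o1,d1=ray('top',*u1);o2,d2=ray('side',*u2)
    A=np.stack([d1,-d2],1);s=np.linalg.lstsq(A,o2-o1,rcond=None)[0]
    a=o1+d1*s[0];b=o2+d2*s[1];return (a+b)/2,np.linalg.norm(a-b)
E
python3 - <<'E'
from h import *
T=np.load('top0.npz');S=np.load('side0.npz')
a=cv2.resize(T['p'][225:345,110:270],None,fx=5,fy=5,interpolation=cv2.INTER_CUBIC)
cv2.imwrite('pics/c1.png',a[:,:,::-1])
a=cv2.resize(T['p'][190:290,275:435],None,fx=5,fy=5,interpolation=cv2.INTER_CUBIC)
cv2.imwrite('pics/c2.png',a[:,:,::-1])
a=cv2.resize(S['p'][180:300,270:430],None,fx=5,fy=5,interpolation=cv2.INTER_CUBIC)
cv2.imwrite('pics/c3.png',a[:,:,::-1])
C=cloud('top',T['d'])
# carton: all points height>0.035 near
for nm,(u,v) in dict(red=(183,277),blue=(232,296),yel=(224,243),org=(185,321)).items():
    X=C[v,u]; m=(np.abs(C-X)[...,:2].max(-1)<0.055)&(abs(C[...,2]-X[2])<.006)
    p=C[m][:,:2].astype(np.float32); r=cv2.minAreaRect(p); print(nm,X,r,m.sum())
# pan
X=C[248,308];print('pan',X);m=(np.abs(C-X)[...,:2].max(-1)<0.09)&(abs(C[...,2]-X[2])<.008)
m[:,335:]=0
print(cv2.minAreaRect(C[m][:,:2].astype(np.float32)),np.median(C[m][:,2]),m.sum())
# green base
hsv=cv2.cvtColor(T['p'],cv2.COLOR_RGB2HSV)
g=(hsv[...,0]>65)&(hsv[...,0]<90)&(hsv[...,1]>80)&(abs(C[...,2]-.024)<.006)
g[:,:280]=0;g[:,440:]=0
print(cv2.minAreaRect(C[g][:,:2].astype(np.float32)),np.median(C[g][:,2]),g.sum())
E
```

```text
red [0.47695957 0.39615909 0.04847129] ((0.48092368245124817, 0.39851394295692444), (0.058530423790216446, 0.08401605486869812), 82.51207733154297) 542
blue [0.40753627 0.2559024  0.05357754] ((0.4073258936405182, 0.25375130772590637), (0.08343889564275742, 0.05579202249646187), 5.135685920715332) 334
yel [0.56616759 0.27111077 0.05267222] ((0.5698701739311218, 0.27100542187690735), (0.08443232625722885, 0.05658550560474396), 2.3333113193511963) 389
org [0.3499159  0.39537548 0.04490818] ((0.35202497243881226, 0.3962392807006836), (0.0858364999294281, 0.056137796491384506), 78.57178497314453) 470
pan [0.50661624 0.02495781 0.15708618]
((0.5148345828056335, 0.01860133185982704), (0.12102799117565155, 0.10384977608919144), 12.369281768798828) 0.15565013183049956 1644
((0.5438703298568726, -0.12088480591773987), (0.14421918988227844, 0.30322110652923584), 12.616633415222168) 0.02413862948090033 1590
```

View pics/c1.png

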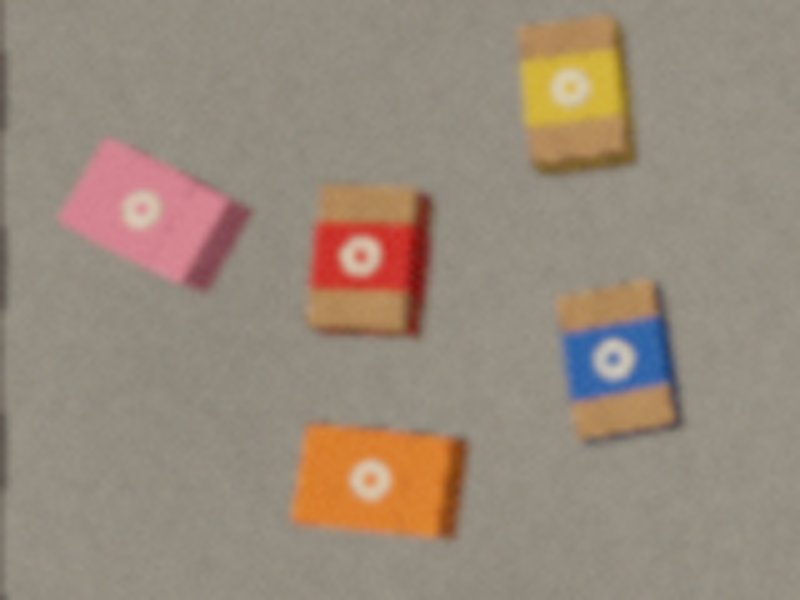

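View pics/c2.png

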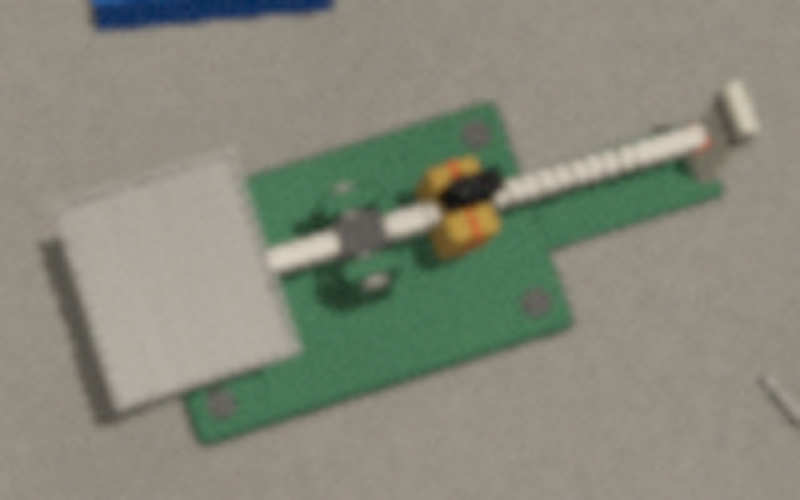

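View pics/c3.png

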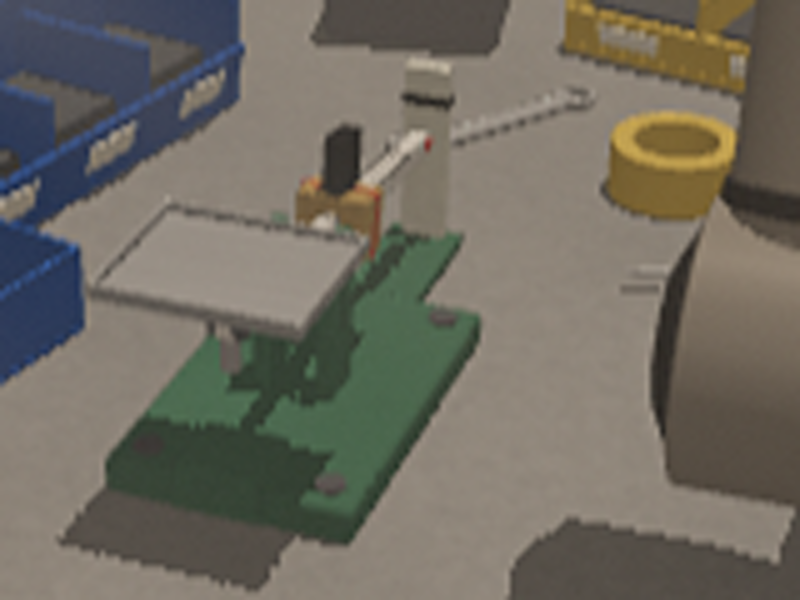

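The crop confirms it: brown carton with a red band and white ring at crop (360,257), which is top view (182,276). The orange and pink ones are solid-coloured. The scale yaw is about 12.4°, and the pan is at its upper stop. Next I'll work out the moves.

```bash
cat >> h.py <<'E'
def Rj(deg):  # tool down, jaws along yaw deg
    a=np.radians(deg);z=np.array([np.cos(a),np.sin(a),0]);x=np.array([0,0,-1.]);return np.stack([x,np.cross(z,x),z],1)
def cur():
    s=robot.observe();return np.array(s['tool_pos']),Ro.from_euler('xyz',s['tool_rot']).as_matrix(),s
def rel(wp,deg):
    p,R,s=cur()
    c=min([Rj(deg),Rj(deg+180)],key=lambda Q:Ro.from_matrix(R.T@Q).magnitude())
    print('turn',np.round(np.degrees(Ro.from_matrix(R.T@c).as_rotvec()),2))
    for w in wp: print('dp',np.round(R.T@(np.array(w)-p),4))
E
python3 - <<'E'
from h import *
p,R,s=cur();print(R.round(3))
T=np.load('top0.npz')['p'];S=np.load('side0.npz')['p']
def cen(img,mask): 
    n,l,st,ce=cv2.connectedComponentsWithStats(mask.astype(np.uint8));i=1+np.argmax(st[1:,4]);return ce[i],st[i]
hsv=cv2.cvtColor(T,cv2.COLOR_RGB2HSV)
m=((hsv[...,2]>170)&(hsv[...,1]<90)); m[:266]=0;m[288:]=0;m[:,:174]=0;m[:,192:]=0
c,_=cen(T,m);print('ring',c,onz('top',*c,.048))
C=cloud('top',np.load('top0.npz')['d'])
X=C[277,183]
hue=(hsv[...,1]>60)
m=(C[...,2]>.04)&(C[...,2]<.06)&(np.abs(C[...,:2]-[.478,.397]).max(-1)<.055);m=m&hue
print(cv2.minAreaRect(np.argwhere(m)[:,::-1].astype(np.float32)))
r=cv2.boxPoints(cv2.minAreaRect(np.argwhere(m)[:,::-1].astype(np.float32)));print([onz('top',*q,.048)[:2].round(4) for q in r])
print('pink edge',[onz('top',110+a/5,225+b/5,.048)[:2].round(3) for a,b in((230,195),(185,285))])
print('fin',tri((369,227.4),(338.4,206.5)), onz('top',369,227.4,.165-.012))
rel([(.35,-.2,.33),(.44,.2,.33),(.478,.397,.15)],82.5)
E
```

```text
[[-0.     0.919  0.395]
 [ 0.001  0.395 -0.919]
 [-1.     0.    -0.001]]
ring [181.73684211 275.71052632] [0.48118294 0.39984164 0.048     ]
((182.5, 276.0), (28.0, 21.0), 90.0)
[array([0.5246, 0.4271]), array([0.5187, 0.3656]), array([0.4363, 0.3686]), array([0.4421, 0.4292])]
pink edge [array([0.523, 0.474]), array([0.472, 0.501])]
fin (array([ 0.54924481, -0.14685281,  0.15924916]), np.float64(0.0029732146456957877)) [ 0.54936503 -0.14839282  0.153     ]
turn [ 3.075e+01 -8.000e-02  1.000e-02]
dp [-0.1036  0.2426 -0.2029]
dp [-0.1031  0.4831 -0.5349]
dp [ 0.0772  0.5958 -0.7007]
```

Run:
```python
from h import *
f=lambda a,b:onz('top',110+a/5-.4,225+b/5-.4,.048)[:2]
for A,B in(((322,187),(310,328)),((418,192),(408,332))):
    d=f(*A)-f(*B);print(np.degrees(np.arctan2(d[1],d[0])))
rel([(.36,-.15,.33),(.44,.2,.33),(.481,.399,.2)],81)
```

```text
-6.3415518405192515
-6.096067061426216
turn [ 3.225e+01 -8.000e-02  1.000e-02]
dp [-0.1035  0.2715 -0.2449]
dp [-0.1031  0.4831 -0.5349]
dp [ 0.0272  0.5993 -0.7014]
```

Emit:
move_arm:
  deltas:
    - {"dp": [-0.05, 0.03, 0], "turn": [0, 0, 0]}
    - {"dp": [-0.104, 0.24, -0.2], "turn": [10, 0, 0]}
    - {"dp": [-0.104, 0.24, -0.2], "turn": [10, 0, 0]}
    - {"dp": [-0.104, 0.24, -0.2], "turn": [10, 0, 0]}
    - {"dp": [-0.104, 0.24, -0.2], "turn": [10, 0, 0]}
    - {"dp": [-0.104, 0.24, -0.2], "turn": [10, 0, 0]}
    - {"dp": [-0.104, 0.24, -0.2], "turn": [10, 0, 0]}
    - {"dp": [-0.104, 0.35, -0.36], "turn": [20, 0, 0]}
    - {"dp": [-0.104, 0.35, -0.36], "turn": [20, 0, 0]}
    - {"dp": [-0.104, 0.48, -0.535], "turn": [29, 0, 0]}
  hand: 0.08
  squeeze: 12

```text
time: 1.1
tool_pos: [0.3759, -0.0734, 0.3307]
tool_rot: [-2.96, 1.57, 1.689]
contact_force: [-0.2, -0.4, 0.1]
opening: 0.0802
```

Run:
```python
from h import *
p,R,s=cur();print(s['time'],p,s['tool_rot'],s['qpos'].round(2))
rel([(.42,.18,.3),(.481,.399,.2),(.481,.399,.1)],81)
```

```text
1.1 [ 0.37586745 -0.07338834  0.33067263] [-2.96006967  1.57041303  1.68870056] [-0.39  0.    1.66  0.    1.48  1.24]
turn [ 5.35 -0.02  0.  ]
dp [ 0.0308  0.0279 -0.2557]
dp [ 0.1308  0.0749 -0.4781]
dp [ 0.2308  0.0749 -0.478 ]
```

Emit:
move_arm:
  deltas:
    - {"dp": [0.02, 0.075, -0.478], "turn": [7.3, 0, 0]}
    - {"dp": [0.02, 0.075, -0.478], "turn": [7.3, 0, 0]}
    - {"dp": [0.02, 0.075, -0.478], "turn": [7.3, 0, 0]}
    - {"dp": [0.02, 0.075, -0.478], "turn": [7.3, 0, 0]}
    - {"dp": [0.03, 0.075, -0.478], "turn": [7.3, 0, 0]}
    - {"dp": [0.08, 0.075, -0.478], "turn": [7.3, 0, 0]}
    - {"dp": [0.1, 0.075, -0.478], "turn": [7.3, 0, 0]}
    - {"dp": [0.12, 0.075, -0.478], "turn": [7.3, 0, 0]}
    - {"dp": [0.14, 0.075, -0.478], "turn": [7.3, 0, 0]}
    - {"dp": [0.16, 0.075, -0.478], "turn": [7.3, 0, 0]}

```text
time: 2.1
tool_pos: [0.4747, 0.3725, 0.1983]
tool_rot: [2.31, 1.569, 0.552]
contact_force: [-0.3, -0.8, -0.6]
opening: 0.0802
```

Emit:
move_arm:
  deltas:
    - {"dp": [0, 0, 0], "turn": [0, 0, 0]}
    - {"dp": [0, 0, 0], "turn": [0, 0, 0]}
    - {"dp": [0, 0, 0], "turn": [0, 0, 0]}

```text
time: 2.4
tool_pos: [0.4749, 0.3695, 0.2005]
tool_rot: [2.07, 1.569, 0.311]
contact_force: [-0.8, 0.1, 0.2]
opening: 0.0797
```

Run:
```python
from h import *
p,R,s=cur();print(s['time'],p,s['tool_rot'],s['qpos'].round(2))
rel([(.481,.399,.08),(.481,.399,.015)],83)
P,d=robot.read_camera('top');cv2.imwrite('pics/t1.png',P[:,:,::-1])
```

```text
2.4 [0.47486943 0.36948212 0.20047761] [2.07040986 1.56889078 0.31051485] [ 0.53  0.5   1.34 -0.    1.29  2.29]
turn [-3.83 -0.05 -0.1 ]
dp [ 0.1205  0.0003 -0.03  ]
dp [ 0.1855  0.0002 -0.03  ]
```

View pics/t1.png

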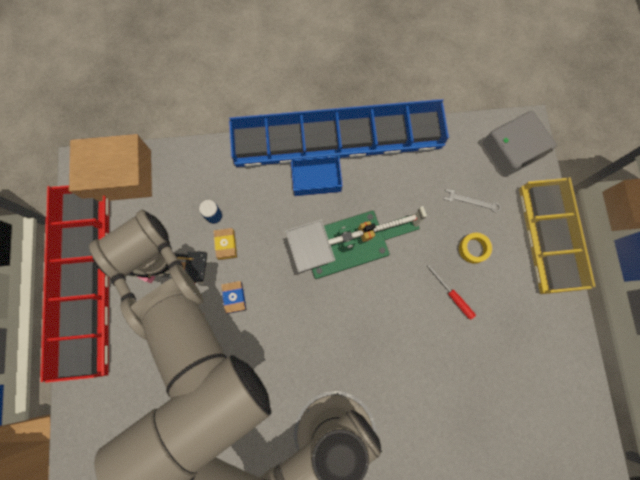

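The arm is above the carton near (183,265), and nothing has been disturbed. I'll descend in two stages.

Emit:
move_arm:
  deltas:
    - {"dp": [0.03, 0, -0.03], "turn": [-3.8, 0, 0]}
    - {"dp": [0.07, 0, -0.03], "turn": [-3.8, 0, 0]}
    - {"dp": [0.1, 0, -0.03], "turn": [-3.8, 0, 0]}
    - {"dp": [0.12, 0, -0.03], "turn": [-3.8, 0, 0]}
    - {"dp": [0.12, 0, -0.03], "turn": [-3.8, 0, 0]}
    - {"dp": [0.12, 0, -0.03], "turn": [-3.8, 0, 0]}

```text
time: 3.05
tool_pos: [0.4811, 0.3993, 0.0811]
tool_rot: [2.206, 1.568, 0.512]
contact_force: [0.6, 0.1, 0.1]
opening: 0.08
```

Run:
```python
from h import *
p,R,s=cur();print(s['time'],p,s['contact_force'])
rel([(.481,.399,.015)],83)
P,d=robot.read_camera('side');cv2.imwrite('pics/s1.png',cv2.resize(P[290:420,140:340],None,fx=4,fy=4)[:,:,::-1])
```

```text
3.05 [0.48107863 0.39926191 0.08112915] [0.60343194 0.14180327 0.06906332]
turn [-0.06 -0.09 -0.12]
dp [ 0.0661 -0.0002  0.0004]
```

View pics/s1.png

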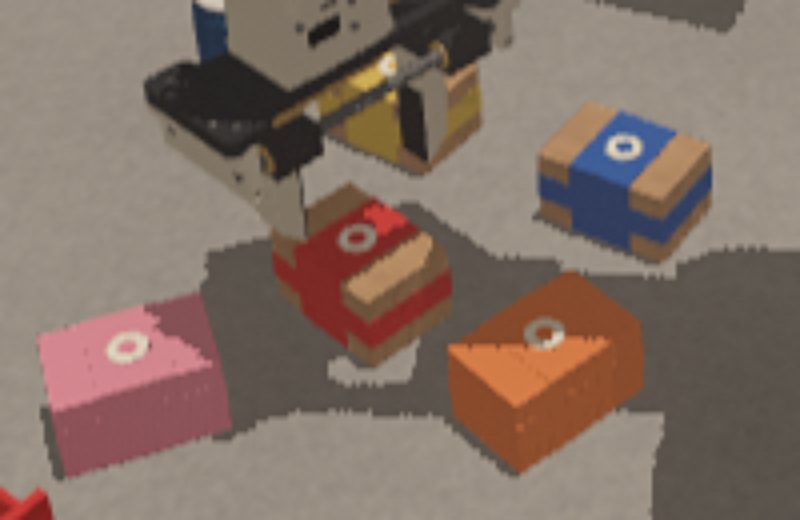

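The open fingers straddle the red carton, with tips at crop (300,235) and (420,165) and the ring at (357,237). I'll descend and grip.

Emit:
move_arm:
  deltas:
    - {"dp": [0.03, 0, 0], "turn": [0, 0, 0]}
    - {"dp": [0.055, 0, 0], "turn": [0, 0, 0]}
    - {"dp": [0.066, 0, 0], "turn": [0, 0, 0]}
    - {"dp": [0.066, 0, 0], "turn": [0, 0, 0]}
    - {"dp": [0.066, 0, 0], "turn": [0, 0, 0]}

```text
time: 3.6
tool_pos: [0.481, 0.4, 0.0148]
tool_rot: [2.224, 1.568, 0.531]
contact_force: [0.1, -0.6, 0.1]
opening: 0.08
```

Emit:
move_arm:
  deltas:
    - {"dp": [0, 0, 0], "turn": [0, 0, 0]}
    - {"dp": [0, 0, 0], "turn": [0, 0, 0]}
    - {"dp": [0, 0, 0], "turn": [0, 0, 0]}
    - {"dp": [0, 0, 0], "turn": [0, 0, 0]}
    - {"dp": [0, 0, 0], "turn": [0, 0, 0]}
    - {"dp": [0, 0, 0], "turn": [0, 0, 0]}
    - {"dp": [0, 0, 0], "turn": [0, 0, 0]}
    - {"dp": [0, 0, 0], "turn": [0, 0, 0]}
  hand: 0.04
  squeeze: 15

```text
time: 4.4
tool_pos: [0.4804, 0.4001, 0.0139]
tool_rot: [2.418, 1.569, 0.725]
contact_force: [-0.7, 2.8, 5.7]
opening: 0.0559
```

Emit:
move_arm:
  deltas:
    - {"dp": [-0.03, 0, 0], "turn": [0, 0, 0]}
    - {"dp": [-0.08, 0, 0], "turn": [0, 0, 0]}
    - {"dp": [-0.13, 0, 0], "turn": [0, 0, 0]}
    - {"dp": [-0.18, 0, 0], "turn": [0, 0, 0]}
    - {"dp": [-0.22, 0, 0], "turn": [0, 0, 0]}
    - {"dp": [-0.22, 0, 0], "turn": [0, 0, 0]}
    - {"dp": [-0.22, 0, 0], "turn": [0, 0, 0]}
    - {"dp": [-0.22, 0, 0], "turn": [0, 0, 0]}

```text
time: 5.2
tool_pos: [0.4789, 0.3986, 0.2301]
tool_rot: [-0.821, 1.565, -2.514]
contact_force: [-0.4, -0.7, -3.6]
opening: 0.0561
```

Run:
```python
from h import *
p,R,s=cur();print(s['time'],p,s['contact_force'],s['opening'],s['qpos'].round(2))
P,d=robot.read_camera('side');cv2.imwrite('pics/s2.png',cv2.resize(P[180:380,120:420],None,fx=2.5,fy=2.5)[:,:,::-1])
rel([(.515,.0186,.235)],102.4)
```

```text
5.2 [0.47890072 0.39859472 0.23013731] [-0.40818795 -0.67650227 -3.60416485] 0.05608268657789674 [ 0.57  0.53  1.22 -0.    1.4   2.26]
turn [-19.41   0.18   0.28]
dp [-0.0039  0.0822  0.3729]
```

View pics/s2.png

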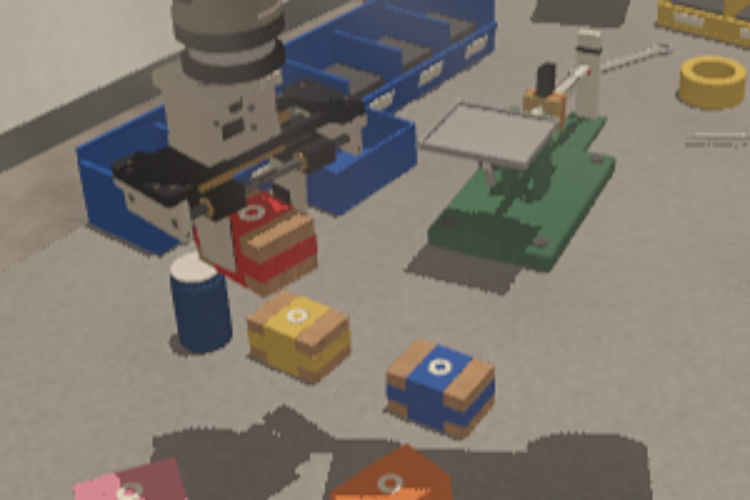

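The red carton is held level at crop (255,240), about 3.6 N. I'll carry it over the pan.

Emit:
move_arm:
  deltas:
    - {"dp": [-0.004, 0.01, 0.03], "turn": [-2, 0, 0]}
    - {"dp": [-0.004, 0.02, 0.07], "turn": [-5, 0, 0]}
    - {"dp": [-0.004, 0.03, 0.115], "turn": [-8, 0, 0]}
    - {"dp": [-0.004, 0.04, 0.16], "turn": [-11, 0, 0]}
    - {"dp": [-0.004, 0.05, 0.205], "turn": [-14, 0, 0]}
    - {"dp": [-0.004, 0.06, 0.25], "turn": [-17, 0, 0]}
    - {"dp": [-0.004, 0.068, 0.295], "turn": [-19.4, 0, 0]}
    - {"dp": [-0.004, 0.075, 0.335], "turn": [-19.4, 0, 0]}
    - {"dp": [-0.004, 0.08, 0.36], "turn": [-19.4, 0, 0]}
    - {"dp": [-0.004, 0.082, 0.373], "turn": [-19.4, 0, 0]}

```text
time: 6.25
tool_pos: [0.5152, 0.0171, 0.2354]
tool_rot: [-1.743, 1.567, -3.099]
contact_force: [0.6, 0.5, -3.5]
opening: 0.0556
```

Emit:
move_arm:
  deltas:
    - {"dp": [0, 0, 0], "turn": [0, 0, 0]}
    - {"dp": [0, 0, 0], "turn": [0, 0, 0]}
    - {"dp": [0, 0, 0], "turn": [0, 0, 0]}
    - {"dp": [0, 0, 0], "turn": [0, 0, 0]}

```text
time: 6.65
tool_pos: [0.5158, 0.0205, 0.2369]
tool_rot: [-2.191, 1.57, 2.74]
contact_force: [-0.6, -0.6, -3.2]
opening: 0.0559
```

Run:
```python
from h import *
p,R,s=cur();print(s['time'],p,s['contact_force'],s['opening'],s['qpos'].round(2))
P,d=robot.read_camera('side');cv2.imwrite('pics/s3.png',cv2.resize(P[120:300,230:430],None,fx=3.3,fy=3.3)[:,:,::-1])
rel([(.514,.0186,.175),(.514,.0186,.145)],102.4)
```

```text
6.65 [0.51577012 0.02047129 0.23694775] [-0.64588077 -0.62674935 -3.22541856] 0.055867984441347385 [-0.11  0.32  1.53  0.    1.29  1.24]
turn [ 0.09 -0.01  0.01]
dp [ 0.062  -0.0021  0.0013]
dp [ 0.092  -0.0021  0.0013]
```

View pics/s3.png

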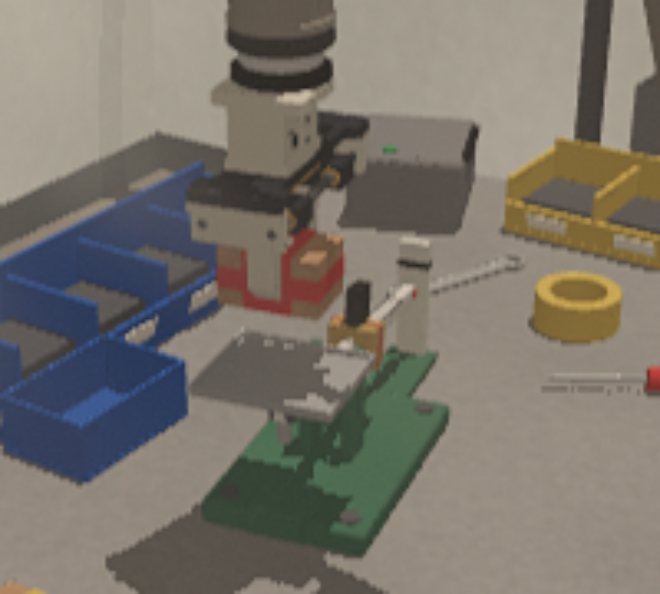

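The carton hangs level above the pan, which is at its upper stop. I'll lower it slowly, since the pan will sink under it.

Emit:
move_arm:
  deltas:
    - {"dp": [0.02, 0, 0], "turn": [0, 0, 0]}
    - {"dp": [0.042, -0.002, 0.001], "turn": [0, 0, 0]}
    - {"dp": [0.054, -0.002, 0.001], "turn": [0, 0, 0]}
    - {"dp": [0.06, -0.002, 0.001], "turn": [0, 0, 0]}
    - {"dp": [0.062, -0.002, 0.001], "turn": [0, 0, 0]}
    - {"dp": [0.065, -0.002, 0.001], "turn": [0, 0, 0]}
    - {"dp": [0.067, -0.002, 0.001], "turn": [0, 0, 0]}
    - {"dp": [0.069, -0.002, 0.001], "turn": [0, 0, 0]}
    - {"dp": [0.071, -0.002, 0.001], "turn": [0, 0, 0]}
    - {"dp": [0.073, -0.002, 0.001], "turn": [0, 0, 0]}

```text
time: 7.7
tool_pos: [0.5144, 0.018, 0.1643]
tool_rot: [1.448, 1.57, 0.094]
contact_force: [0.5, 1.0, -1.4]
opening: 0.056
```

Emit:
move_arm:
  deltas:
    - {"dp": [0.002, 0, 0], "turn": [0, 0, 0]}
    - {"dp": [0.004, 0, 0], "turn": [0, 0, 0]}
    - {"dp": [0.006, 0, 0], "turn": [0, 0, 0]}
    - {"dp": [0.008, 0, 0], "turn": [0, 0, 0]}
    - {"dp": [0.01, 0, 0], "turn": [0, 0, 0]}
    - {"dp": [0.012, 0, 0], "turn": [0, 0, 0]}
    - {"dp": [0.012, 0, 0], "turn": [0, 0, 0]}
    - {"dp": [0.012, 0, 0], "turn": [0, 0, 0]}

```text
time: 8.5
tool_pos: [0.5141, 0.0178, 0.1521]
tool_rot: [-1.051, 1.57, -2.406]
contact_force: [0.1, 0.6, -2.2]
opening: 0.0556
```

Run:
```python
from h import *
p,R,s=cur();print(s['time'],p,s['contact_force'],s['opening'])
P,d=robot.read_camera('side');cv2.imwrite('pics/s4.png',cv2.resize(P[150:270,270:400],None,fx=5,fy=5)[:,:,::-1])
```

```text
8.5 [0.51408114 0.0178123  0.15207529] [ 0.08209783  0.60596792 -2.23909612] 0.05559498638725739
```

View pics/s4.png

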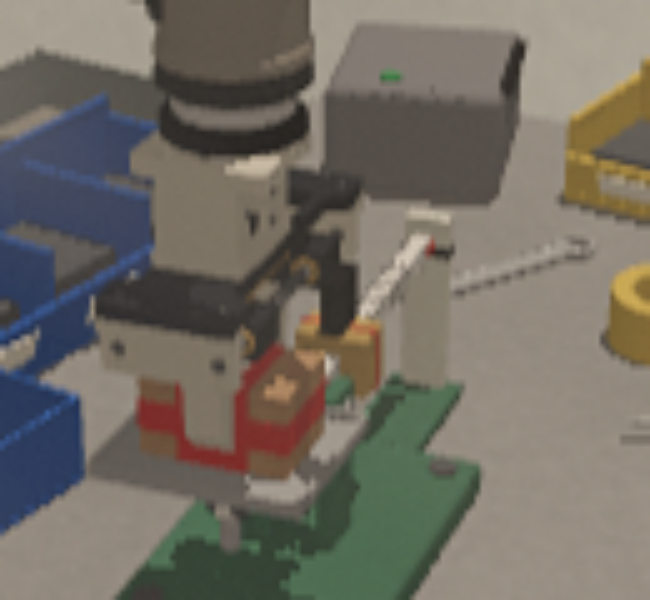

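The carton rests on the pan and the pan is following it down, with the pointer now at the mark, crop (432,245). I'll continue almost to the lower stop.

Emit:
move_arm:
  deltas:
    - {"dp": [0.0015, 0, 0], "turn": [0, 0, 0]}
    - {"dp": [0.003, 0, 0], "turn": [0, 0, 0]}
    - {"dp": [0.0045, 0, 0], "turn": [0, 0, 0]}
    - {"dp": [0.006, 0, 0], "turn": [0, 0, 0]}
    - {"dp": [0.007, 0, 0], "turn": [0, 0, 0]}
    - {"dp": [0.007, 0, 0], "turn": [0, 0, 0]}

```text
time: 9.15
tool_pos: [0.5142, 0.0178, 0.145]
tool_rot: [-0.676, 1.571, -2.03]
contact_force: [0.6, -1.0, -1.1]
opening: 0.0556
```

Emit:
move_arm:
  deltas:
    - {"dp": [0, 0, 0], "turn": [0, 0, 0]}
    - {"dp": [0, 0, 0], "turn": [0, 0, 0]}
    - {"dp": [0, 0, 0], "turn": [0, 0, 0]}
    - {"dp": [0, 0, 0], "turn": [0, 0, 0]}
    - {"dp": [0, 0, 0], "turn": [0, 0, 0]}
    - {"dp": [0, 0, 0], "turn": [0, 0, 0]}
  hand: 0.072

```text
time: 9.75
tool_pos: [0.5142, 0.0179, 0.1451]
tool_rot: [0.805, 1.571, -0.55]
contact_force: [-0.5, 0.2, 0.2]
opening: 0.0719
```

Run:
```python
from h import *
p,R,s=cur();print(s['time'],p,s['contact_force'],s['opening'])
P,d=robot.read_camera('side');cv2.imwrite('pics/s5.png',cv2.resize(P[150:270,270:400],None,fx=5,fy=5)[:,:,::-1])
```

```text
9.75 [0.51418366 0.01789355 0.14513521] [-0.45847988  0.19139275  0.22858564] 0.0719148777121656
```

View pics/s5.png

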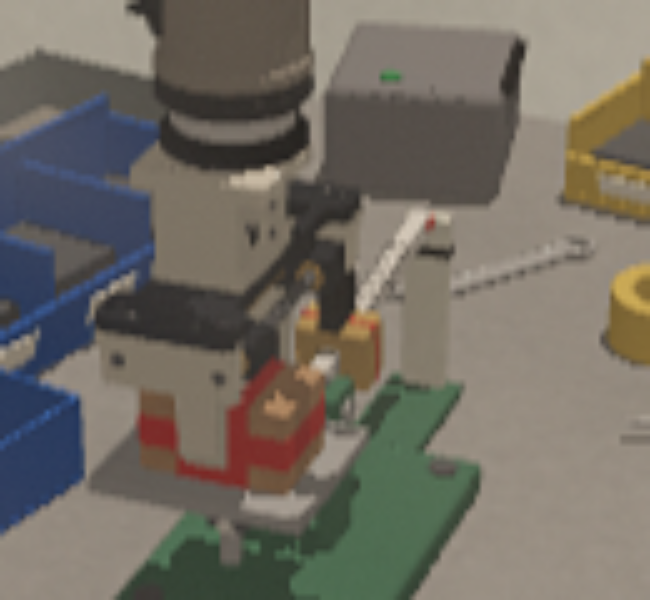

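The carton is released and resting in the pan, and the pan has settled at the lower stop. The pointer is up at crop (432,220). I'll retreat straight up and measure.

Emit:
move_arm:
  deltas:
    - {"dp": [-0.02, 0, 0], "turn": [0, 0, 0]}
    - {"dp": [-0.05, 0, 0], "turn": [0, 0, 0]}
    - {"dp": [-0.1, 0, 0], "turn": [0, 0, 0]}
    - {"dp": [-0.13, 0, 0], "turn": [0, 0, 0]}
    - {"dp": [-0.13, -0.04, 0.0], "turn": [0, 0, 0]}
    - {"dp": [-0.13, -0.09, 0.0], "turn": [0, 0, 0]}
    - {"dp": [-0.13, -0.14, 0], "turn": [0, 0, 0]}
    - {"dp": [-0.13, -0.18, 0], "turn": [0, 0, 0]}
    - {"dp": [-0.13, -0.18, 0], "turn": [0, 0, 0]}

```text
time: 10.7
tool_pos: [0.3345, -0.0207, 0.2752]
tool_rot: [-1.205, 1.57, -2.561]
contact_force: [0.8, -1.3, -0.5]
opening: 0.072
```

Run:
```python
from h import *
p,R,s=cur();print(s['time'],p,s['contact_force'],s['opening'])
for n in('side','top'):
    P,d=robot.read_camera(n);np.savez(f'{n}6.npz',p=P,d=d)
    if n=='side':cv2.imwrite('pics/s6.png',cv2.resize(P[180:270,280:400],None,fx=6,fy=6,interpolation=2)[:,:,::-1])
    else:cv2.imwrite('pics/t6.png',cv2.resize(P[190:290,275:435],None,fx=5,fy=5,interpolation=2)[:,:,::-1])
```

```text
10.7 [ 0.33449141 -0.02073451  0.27522708] [ 0.82556018 -1.28173832 -0.47223248] 0.0720442975002628
```

View pics/s6.png

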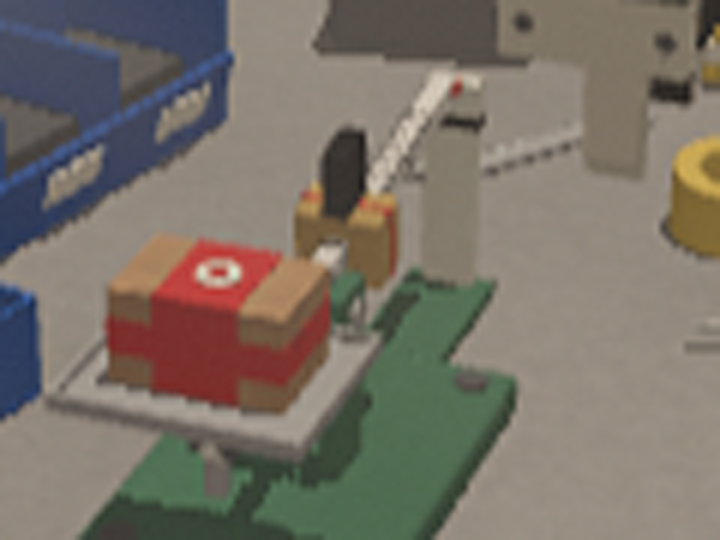

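View pics/t6.png

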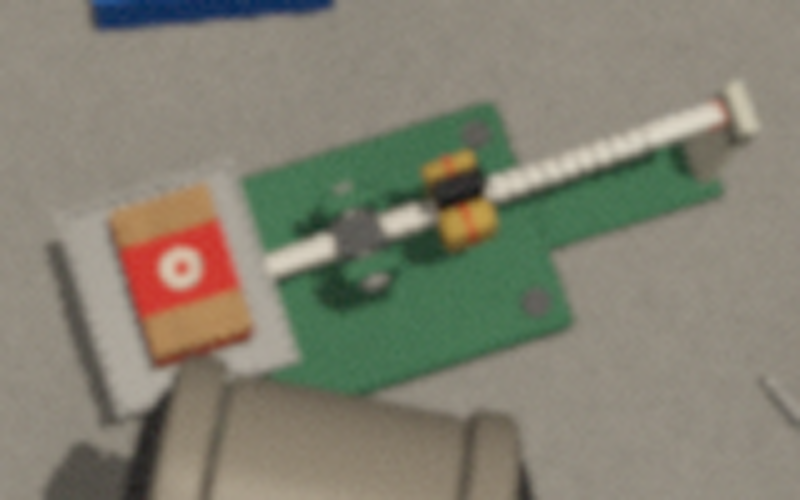

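The carton lies flat near the pan's centre: ring at crop (182,268) in the top view. Next I'll measure the fin, pointer and mark using the vertical plane of the beam.

```bash
cat >> h.py <<'E'
YAW=np.radians(12.4);sx=np.array([np.cos(YAW),np.sin(YAW),0]);sy=np.array([-np.sin(YAW),np.cos(YAW),0])
PIV=np.array([.5384,-.0888,.110])
def bp(n,u,v):  # (distance outward along -y, z) in beam plane
    o,d=ray(n,u,v);X=o+d*((PIV-o)@sx)/(d@sx);return -(X-PIV)@sy,X[2]
def sc(X): q=np.array(X)-PIV;return np.array([q@sx,-(q@sy),q[2]])
def pointer(P):
    h=cv2.cvtColor(P,cv2.COLOR_RGB2HSV);m=((h[...,0]<8)|(h[...,0]>172))&(h[...,1]>120)&(h[...,2]>100)
    m[:190]=0;m[215:]=0;m[:,:350]=0;m[:,:350]=0;m[:,366:]=0
    w=np.argwhere(m);return (w.mean(0)[::-1],len(w)) if len(w) else (None,0)
E
python3 - <<'E'
from h import *
for k in('0','6'):
    S=np.load(f'side{k}.npz')['p'];q,n=pointer(S);print(k,'ptr',q,n,bp('side',*q))
    if k=='6':
        h=S[185:210,350:368].astype(int).sum(-1);print(np.round(h[:, 4:12]/3).astype(int))
print('mark side6',bp('side',280+463/6,180+120/6))
print('post top',sc(onz('top',275+740/5,190+110/5,.134)),sc(onz('top',275+740/5,190+85/5,.134)))
for z in(.165,.1714): print('fin',sc(onz('top',275+458/5-.4,190+187/5-.4,z)))
print('fin side top corners',bp('side',280+350/6,180+130/6))
print('carton',sc(onz('top',275+181/5-.4,190+268/5-.4,.129+.048)))
print('tri fin',sc(tri((366.2,227),(337.3,203))[0]))
E
```

```text
0 ptr [355.  208.5] 2 (np.float64(0.22060710280687637), np.float64(0.0804792591033574))
6 ptr [355.5 194.5] 2 (np.float64(0.22090447069689517), np.float64(0.13025991416872806))
[[ 80  80  79  79  80  79  80  78]
 [ 80  80  79  78  79  80  79  78]
 [ 78  78  79  79  79  80  80  78]
 [ 77  78  78  76  78  78  77  77]
 [ 77  79  79  79  79  79  79  77]
 [121 121  79  80  80  81  80  79]
 [147 130 115 118 118 117 116 117]
 [180 166 159 166 164 155 146 137]
 [201 159 138 166 181 184 139 135]
 [182 105  79 134 153 165 126 134]
 [140  91  93 118 118 116 128 135]
 [122 107 115 120 120 120 128 135]
 [133 121 121 121 122 122 129 135]
 [122 110 124 123 122 126 117 134]
 [ 73  72  91  96  95 103  79 138]
 [ 45  44  35  42  43  55  69 138]
 [101 101  97  80  79  58 118 140]
 [123 122 123 114 113 103 137 139]
 [121 121 120 122 121 122 135 137]
 [119 120 120 121 119 123 134 126]
 [120 120 120 121 120 121 146 139]
 [121 121 121 121 120 122 156 158]
 [120 120 120 120 119 124 150 134]
 [119 121 120 121 121 124 121  93]
 [120 120 121 121 120 125 123 121]]
mark side6 (np.float64(0.24089043982091696), np.float64(0.10228061318704418))
post top [-0.00270705  0.22462574  0.024     ] [0.01108887 0.22985241 0.024     ]
fin [-0.00105866  0.05138108  0.055     ]
fin [-0.00234971  0.05022421  0.0614    ]
fin side top corners (np.float64(0.058679183238251685), np.float64(0.1749099004886958))
carton [-0.00026566 -0.10765656  0.067     ]
tri fin [-0.0016917   0.04928058  0.06475367]
```

Run:
```python
from h import *
for D in(.053,):
    b=PIV-sy*D-sx*.001
    rel([(b[0],b[1],.25),(b[0],b[1],.152)],102.4)
p,R,s=cur();print(sc(p),R.T@sy,R.T@sx)
# redness-weighted pointer + carton top height
for k in('0','6'):
    P=np.load(f'side{k}.npz')['p'].astype(float);w=np.clip(P[...,0]-np.maximum(P[...,1],P[...,2])-25,0,None);
    w[:188]=0;w[216:]=0;w[:,:351]=0;w[:,362:]=0
    v,u=np.mgrid[:480,:640];print(k,(w*u).sum()/w.sum(),(w*v).sum()/w.sum(),w.sum())
C=cloud('top',np.load('top6.npz')['d']);print(C[234:254,302:320,2].mean(),C[234:254,302:320,2].std())
```

```text
turn [-0.07  0.06 -0.12]
dp [0.0263 0.1798 0.162 ]
dp [0.1243 0.1796 0.1618]
[-0.1807122 -0.109196   0.1657153] [-0.0010752  -0.00119061 -0.99999871] [ 0.00215801  0.99999696 -0.00119293]
0 355.10434782608695 208.2608695652174 115.0
6 355.639751552795 194.09937888198758 161.0
0.18353153733425076 0.09197365731629056
```

Emit:
move_arm:
  deltas:
    - {"dp": [0, 0.03, 0.03], "turn": [0, 0, 0]}
    - {"dp": [0, 0.07, 0.065], "turn": [0, 0, 0]}
    - {"dp": [0, 0.1, 0.1], "turn": [0, 0, 0]}
    - {"dp": [0.01, 0.135, 0.13], "turn": [0, 0, 0]}
    - {"dp": [0.02, 0.165, 0.15], "turn": [0, 0, 0]}
    - {"dp": [0.026, 0.18, 0.162], "turn": [0, 0, 0]}
    - {"dp": [0.026, 0.18, 0.162], "turn": [0, 0, 0]}
    - {"dp": [0.026, 0.18, 0.162], "turn": [0, 0, 0]}
  hand: 0.06

```text
time: 11.6
tool_pos: [0.5493, -0.14, 0.248]
tool_rot: [-2.197, 1.569, 2.732]
contact_force: [0.3, -1.2, -0.3]
opening: 0.06
```

Run:
```python
from h import *
p,R,s=cur();print(s['time'],sc(p),p[2],s['opening'])
P,d=robot.read_camera('side');cv2.imwrite('pics/s7.png',cv2.resize(P[150:270,280:420],None,fx=5,fy=5,interpolation=2)[:,:,::-1])
b=PIV-sy*.053-sx*.001
rel([(b[0],b[1],.152)],102.4)
```

```text
11.6 [-0.00031148  0.05232253  0.13800924] 0.24800924013286418 0.059982817664005386
turn [ 0.03 -0.03  0.04]
dp [ 0.0968 -0.0003  0.001 ]
```

View pics/s7.png

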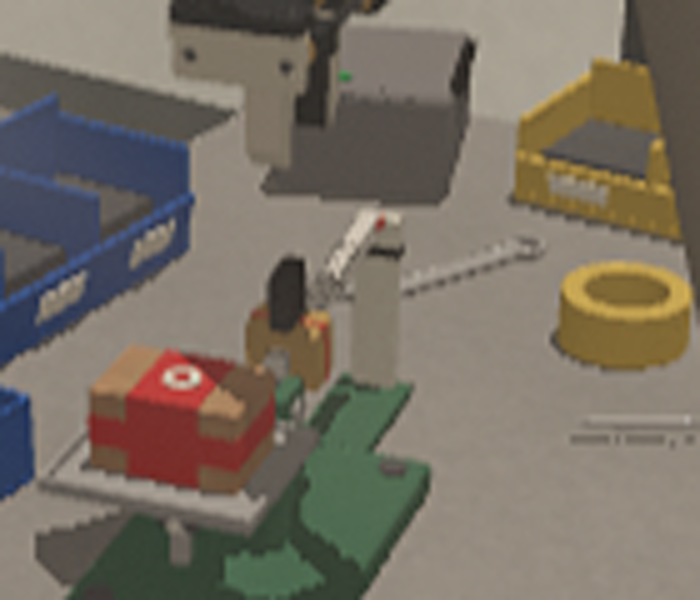

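The open fingers are straight above the fin, whose top is at crop (293,260). I'll lower them around it.

Emit:
move_arm:
  deltas:
    - {"dp": [0.03, 0, 0.001], "turn": [0, 0, 0]}
    - {"dp": [0.055, 0, 0.001], "turn": [0, 0, 0]}
    - {"dp": [0.075, 0, 0.001], "turn": [0, 0, 0]}
    - {"dp": [0.09, 0, 0.001], "turn": [0, 0, 0]}
    - {"dp": [0.097, 0, 0.001], "turn": [0, 0, 0]}
    - {"dp": [0.097, 0, 0.001], "turn": [0, 0, 0]}
    - {"dp": [0.097, 0, 0.001], "turn": [0, 0, 0]}

```text
time: 12.35
tool_pos: [0.5496, -0.1413, 0.1533]
tool_rot: [0.957, 1.569, -0.397]
contact_force: [0.2, -0.8, -0.5]
opening: 0.0599
```

Run:
```python
from h import *
p,R,s=cur();print(s['time'],sc(p),p[2],s['contact_force'])
P,d=robot.read_camera('side');cv2.imwrite('pics/s8.png',cv2.resize(P[150:270,280:420],None,fx=5,fy=5,interpolation=2)[:,:,::-1])
print(pointer(P))
```

```text
12.35 [-0.00036973  0.05364745  0.04329665] 0.1532966496594808 [ 0.15079186 -0.84053656 -0.45883251]
(array([355.5, 194.5]), 2)
```

View pics/s8.png

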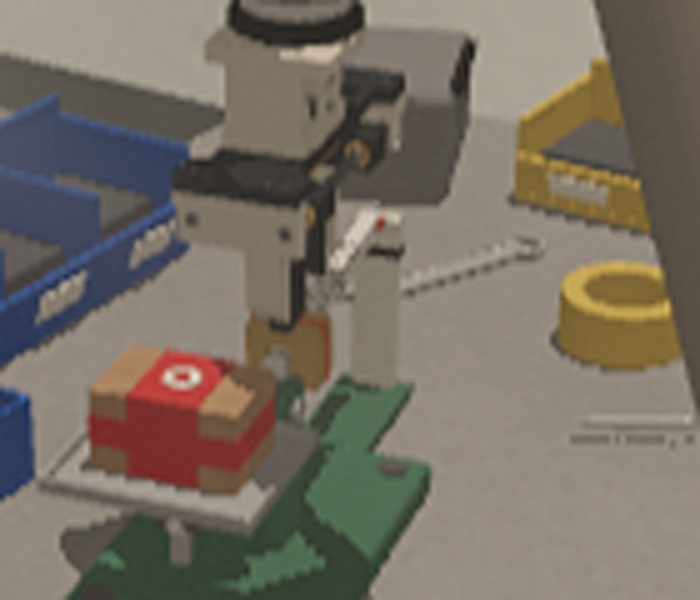

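The fingers straddle the fin and the pointer is unchanged at (355.5,194.5). I'll push gently outward, about 15 mm of clearance plus 15 mm of travel.

Emit:
move_arm:
  deltas:
    - {"dp": [0, 0, 0.004], "turn": [0, 0, 0]}
    - {"dp": [0, 0, 0.008], "turn": [0, 0, 0]}
    - {"dp": [0, 0, 0.011], "turn": [0, 0, 0]}
    - {"dp": [0, 0, 0.014], "turn": [0, 0, 0]}
    - {"dp": [0, 0, 0.017], "turn": [0, 0, 0]}
    - {"dp": [0, 0, 0.02], "turn": [0, 0, 0]}
    - {"dp": [0, 0, 0.023], "turn": [0, 0, 0]}
    - {"dp": [0, 0, 0.026], "turn": [0, 0, 0]}
    - {"dp": [0, 0, 0.029], "turn": [0, 0, 0]}
    - {"dp": [0, 0, 0.03], "turn": [0, 0, 0]}

```text
time: 13.4
tool_pos: [0.5557, -0.171, 0.152]
tool_rot: [0.28, 1.571, -1.075]
contact_force: [0.5, 2.2, 0.2]
opening: 0.0599
```

Run:
```python
from h import *
p,R,s=cur();print(s['time'],sc(p),p[2],s['contact_force'])
P,d=robot.read_camera('side');cv2.imwrite('pics/s9.png',cv2.resize(P[150:270,280:420],None,fx=5,fy=5,interpolation=2)[:,:,::-1])
print(pointer(P))
```

```text
13.4 [-0.00075039  0.08397417  0.04202893] 0.1520289259187404 [0.53020182 2.20172177 0.21773248]
(array([355.5, 196.5]), 2)
```

View pics/s9.png

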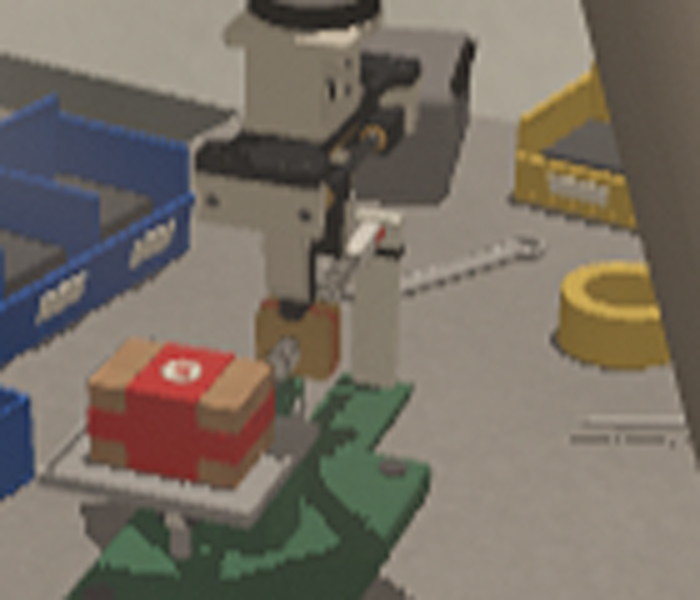

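The push tilts the beam to about -0.08, with the pointer at row 196.5 against about 201.5 for level. I'll go 12 mm farther, then back off and let it settle.

Emit:
move_arm:
  deltas:
    - {"dp": [0.001, 0, 0.003], "turn": [0, 0, 0]}
    - {"dp": [0.002, 0, 0.006], "turn": [0, 0, 0]}
    - {"dp": [0.003, 0, 0.009], "turn": [0, 0, 0]}
    - {"dp": [0.004, 0, 0.012], "turn": [0, 0, 0]}
    - {"dp": [0.004, 0, 0.012], "turn": [0, 0, 0]}
    - {"dp": [0.004, 0, 0.007], "turn": [0, 0, 0]}
    - {"dp": [0.004, 0, 0.002], "turn": [0, 0, 0]}
    - {"dp": [0.004, 0, -0.002], "turn": [0, 0, 0]}
    - {"dp": [0.004, 0, -0.002], "turn": [0, 0, 0]}
    - {"dp": [0.004, 0, -0.002], "turn": [0, 0, 0]}

```text
time: 14.45
tool_pos: [0.5552, -0.1685, 0.1482]
tool_rot: [0.365, 1.57, -0.989]
contact_force: [0.8, 0.1, -0.2]
opening: 0.0602
```

Emit:
move_arm:
  deltas:
    - {"dp": [0, 0, 0], "turn": [0, 0, 0]}
    - {"dp": [0, 0, 0], "turn": [0, 0, 0]}
    - {"dp": [0, 0, 0], "turn": [0, 0, 0]}
    - {"dp": [0, 0, 0], "turn": [0, 0, 0]}
    - {"dp": [0, 0, 0], "turn": [0, 0, 0]}
    - {"dp": [0, 0, 0], "turn": [0, 0, 0]}
    - {"dp": [0, 0, 0], "turn": [0, 0, 0]}
    - {"dp": [0, 0, 0], "turn": [0, 0, 0]}
    - {"dp": [0, 0, 0], "turn": [0, 0, 0]}
    - {"dp": [0, 0, 0], "turn": [0, 0, 0]}

```text
time: 15.45
tool_pos: [0.5552, -0.1686, 0.1481]
tool_rot: [-0.443, 1.571, -1.797]
contact_force: [0.2, 0.3, 0.3]
opening: 0.0598
```

```bash
cat >> h.py <<'E'
def look(k):
    p,R,s=cur();print(s['time'],sc(p).round(4),p[2],s['contact_force'].round(2))
    P,d=robot.read_camera('side');cv2.imwrite(f'pics/s{k}.png',cv2.resize(P[150:270,280:420],None,fx=5,fy=5,interpolation=2)[:,:,::-1])
    q=P.astype(float);w=np.clip(q[...,0]-np.maximum(q[...,1],q[...,2])-25,0,None)
    w[:188]=0;w[216:]=0;w[:,:351]=0;w[:,362:]=0
    v,u=np.mgrid[:480,:640];r=(w*v).sum()/w.sum();print('ptr row',r,'u',(w*u).sum()/w.sum(),'w',w.sum(),'tilt~',(r-201.2)/7.08*.12)
E
python3 -c "
from h import *
look(10)"
```

```text
15.45 [-0.0008  0.0816  0.0381] 0.1481086391176369 [0.15 0.3  0.3 ]
ptr row 194.08024691358025 u 355.6358024691358 w 162.0 tilt~ -0.12067378112575822
```

View pics/s10.png

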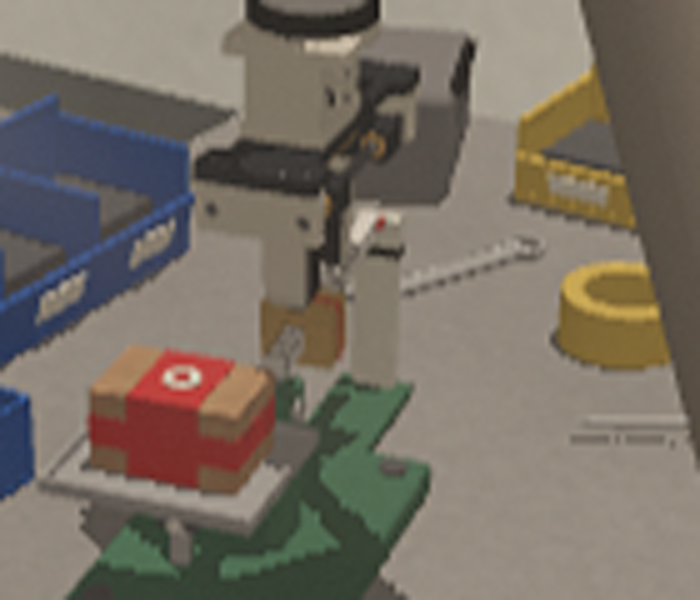

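It's still at the stop. I'll push 10 mm beyond the earlier maximum, look while pushing, then back off.

Emit:
move_arm:
  deltas:
    - {"dp": [0, 0, 0.005], "turn": [0, 0, 0]}
    - {"dp": [0, 0, 0.009], "turn": [0, 0, 0]}
    - {"dp": [0, 0, 0.012], "turn": [0, 0, 0]}
    - {"dp": [0, 0, 0.015], "turn": [0, 0, 0]}
    - {"dp": [0, 0, 0.018], "turn": [0, 0, 0]}
    - {"dp": [0, 0, 0.021], "turn": [0, 0, 0]}
    - {"dp": [0, 0, 0.024], "turn": [0, 0, 0]}
    - {"dp": [0, 0, 0.025], "turn": [0, 0, 0]}

```text
time: 16.3
tool_pos: [0.5605, -0.1935, 0.148]
tool_rot: [-1.236, 1.57, -2.591]
contact_force: [-1.0, 1.9, -0.5]
opening: 0.06
```

```bash
python3 -c "
from h import *
look(11)"
```

```text
16.3 [-0.0009  0.107   0.038 ] 0.14803362473163095 [-0.95  1.86 -0.52]
ptr row 196.0408163265306 u 355.7687074829932 w 147.0 tilt~ -0.0874437910757523
```

View pics/s11.png

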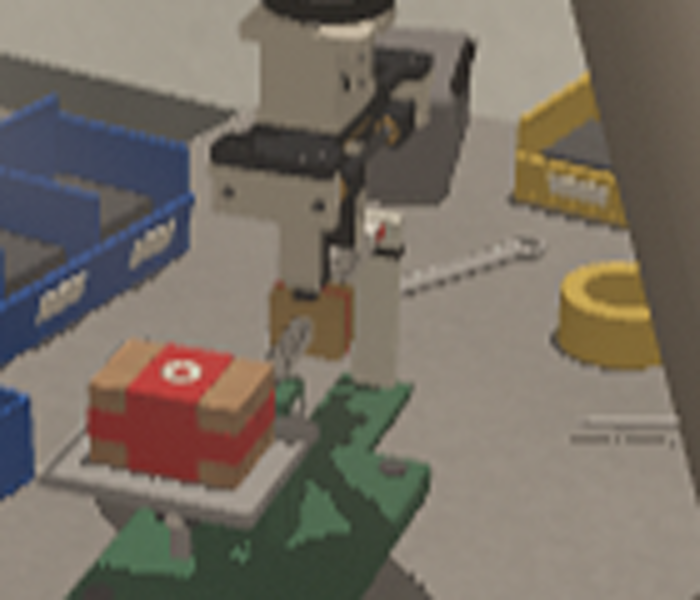

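Emit:
move_arm:
  deltas:
    - {"dp": [0, 0, 0.003], "turn": [0, 0, 0]}
    - {"dp": [0, 0, 0.006], "turn": [0, 0, 0]}
    - {"dp": [0, 0, 0.009], "turn": [0, 0, 0]}
    - {"dp": [0, 0, 0.012], "turn": [0, 0, 0]}
    - {"dp": [0, 0, 0.012], "turn": [0, 0, 0]}

```text
time: 16.85
tool_pos: [0.5634, -0.2056, 0.1483]
tool_rot: [0.449, 1.57, -0.906]
contact_force: [-0.4, 0.6, 0.3]
opening: 0.06
```

```bash
python3 -c "
from h import *
look(12)"
```

```text
16.85 [-0.0007  0.1194  0.0383] 0.14828340966261308 [-0.42  0.65  0.33]
ptr row 199.3806818181818 u 355.6193181818182 w 176.0 tilt~ -0.030835901386748736
```

View pics/s12.png

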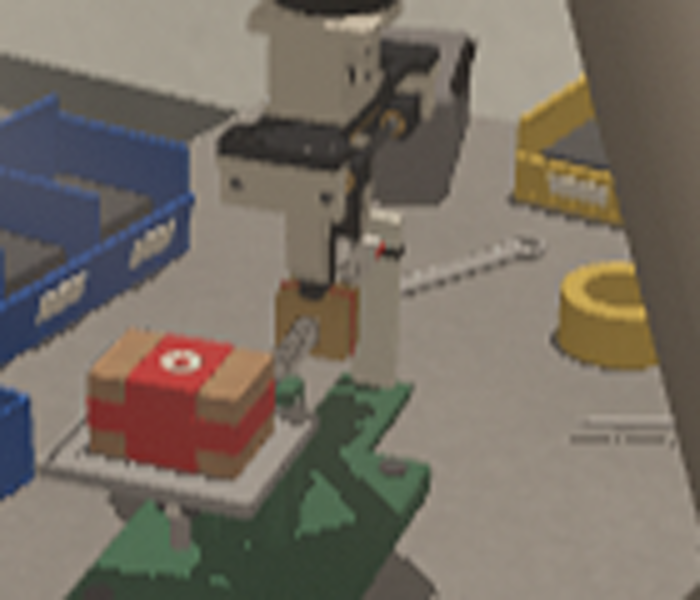

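Emit:
move_arm:
  deltas:
    - {"dp": [0, 0, 0.003], "turn": [0, 0, 0]}
    - {"dp": [0, 0, 0.006], "turn": [0, 0, 0]}
    - {"dp": [0, 0, 0.008], "turn": [0, 0, 0]}
    - {"dp": [0, 0, 0.008], "turn": [0, 0, 0]}
    - {"dp": [0, 0, 0.003], "turn": [0, 0, 0]}
    - {"dp": [0, 0, -0.002], "turn": [0, 0, 0]}
    - {"dp": [0, 0, -0.005], "turn": [0, 0, 0]}
    - {"dp": [0, 0, -0.005], "turn": [0, 0, 0]}
    - {"dp": [0, 0, -0.005], "turn": [0, 0, 0]}
    - {"dp": [0, 0, -0.005], "turn": [0, 0, 0]}

```text
time: 17.9
tool_pos: [0.5621, -0.2, 0.1482]
tool_rot: [0.444, 1.571, -0.911]
contact_force: [-0.0, 0.3, -0.5]
opening: 0.06
```

Emit:
move_arm:
  deltas:
    - {"dp": [0, 0, 0], "turn": [0, 0, 0]}
    - {"dp": [0, 0, 0], "turn": [0, 0, 0]}
    - {"dp": [0, 0, 0], "turn": [0, 0, 0]}
    - {"dp": [0, 0, 0], "turn": [0, 0, 0]}
    - {"dp": [0, 0, 0], "turn": [0, 0, 0]}
    - {"dp": [0, 0, 0], "turn": [0, 0, 0]}
    - {"dp": [0, 0, 0], "turn": [0, 0, 0]}
    - {"dp": [0, 0, 0], "turn": [0, 0, 0]}
    - {"dp": [0, 0, 0], "turn": [0, 0, 0]}
    - {"dp": [0, 0, 0], "turn": [0, 0, 0]}

```text
time: 18.9
tool_pos: [0.562, -0.1999, 0.1481]
tool_rot: [-0.066, 1.571, -1.42]
contact_force: [-0.6, -0.6, 0.0]
opening: 0.0603
```

```bash
python3 -c "
from h import *
look(13)"
```

```text
18.9 [-0.0008  0.1136  0.0381] 0.14811292370188012 [-0.62 -0.55  0.04]
ptr row 210.20853080568722 u 353.3649289099526 w 211.0 tilt~ 0.1526869628082581
```

View pics/s13.png

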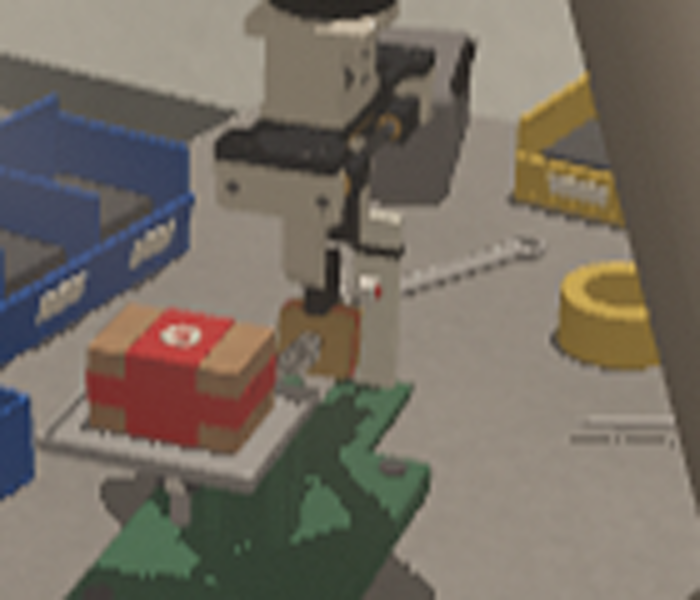

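Untouched, it now sits at the + stop (pointer at crop (375,290), row 208), so I overshot because pad friction had held the fin up. The balance point is bracketed between the two resting positions, about 12 mm inward. I'll lower slightly and push inward with the outer finger.

Emit:
move_arm:
  deltas:
    - {"dp": [0.004, 0, -0.003], "turn": [0, 0, 0]}
    - {"dp": [0.005, 0, -0.007], "turn": [0, 0, 0]}
    - {"dp": [0.005, 0, -0.011], "turn": [0, 0, 0]}
    - {"dp": [0.005, 0, -0.014], "turn": [0, 0, 0]}
    - {"dp": [0.005, 0, -0.017], "turn": [0, 0, 0]}
    - {"dp": [0.005, 0, -0.02], "turn": [0, 0, 0]}
    - {"dp": [0.005, 0, -0.02], "turn": [0, 0, 0]}

```text
time: 19.65
tool_pos: [0.5578, -0.18, 0.1433]
tool_rot: [1.544, 1.57, 0.19]
contact_force: [0.4, -1.0, -0.1]
opening: 0.0599
```

```bash
python3 -c "
from h import *
look(14)"
```

```text
19.65 [-0.0007  0.0932  0.0333] 0.1433143502139344 [ 0.37 -0.99 -0.13]
ptr row 207.89320388349515 u 355.02912621359224 w 103.0 tilt~ 0.113444133618562
```

View pics/s14.png

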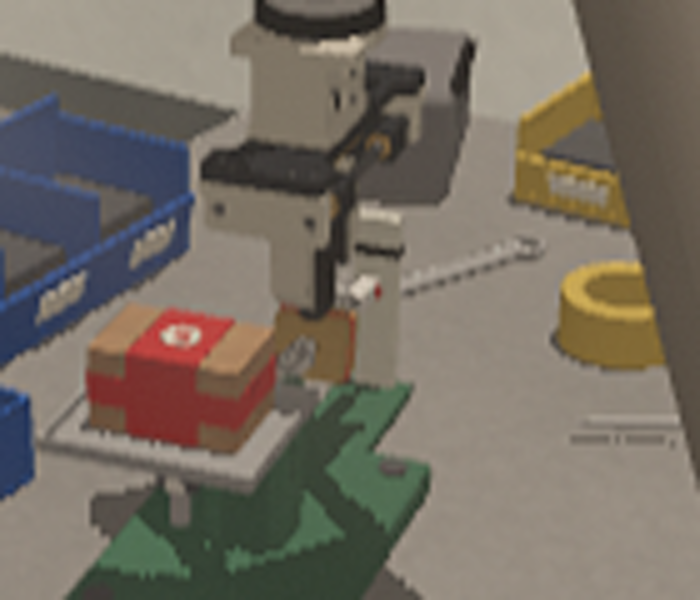

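Emit:
move_arm:
  deltas:
    - {"dp": [0, 0, -0.003], "turn": [0, 0, 0]}
    - {"dp": [0, 0, -0.006], "turn": [0, 0, 0]}
    - {"dp": [0, 0, -0.006], "turn": [0, 0, 0]}
    - {"dp": [0, 0, 0], "turn": [0, 0, 0]}
    - {"dp": [0, 0, 0.006], "turn": [0, 0, 0]}
    - {"dp": [0, 0, 0.008], "turn": [0, 0, 0]}
    - {"dp": [0, 0, 0.008], "turn": [0, 0, 0]}
    - {"dp": [0, 0, 0.008], "turn": [0, 0, 0]}
    - {"dp": [0, 0, 0.008], "turn": [0, 0, 0]}
    - {"dp": [0, 0, 0.008], "turn": [0, 0, 0]}

```text
time: 20.7
tool_pos: [0.5594, -0.1881, 0.1431]
tool_rot: [-1.61, 1.571, -2.965]
contact_force: [-0.0, 0.4, 0.9]
opening: 0.0595
```

Emit:
move_arm:
  deltas:
    - {"dp": [0, 0, 0], "turn": [0, 0, 0]}
    - {"dp": [0, 0, 0], "turn": [0, 0, 0]}
    - {"dp": [0, 0, 0], "turn": [0, 0, 0]}
    - {"dp": [0, 0, 0], "turn": [0, 0, 0]}
    - {"dp": [0, 0, 0], "turn": [0, 0, 0]}
    - {"dp": [0, 0, 0], "turn": [0, 0, 0]}
    - {"dp": [0, 0, 0], "turn": [0, 0, 0]}
    - {"dp": [0, 0, 0], "turn": [0, 0, 0]}
    - {"dp": [0, 0, 0], "turn": [0, 0, 0]}
    - {"dp": [0, 0, 0], "turn": [0, 0, 0]}

```text
time: 21.7
tool_pos: [0.5595, -0.1882, 0.1431]
tool_rot: [-0.097, 1.571, -1.451]
contact_force: [-0.3, 0.4, -1.0]
opening: 0.0598
```

```bash
python3 -c "
from h import *
look(15)"
```

```text
21.7 [-0.0008  0.1016  0.0331] 0.14311069110655106 [-0.25  0.43 -1.02]
ptr row 197.0969696969697 u 355.6727272727273 w 165.0 tilt~ -0.06954288649203888
```

View pics/s15.png

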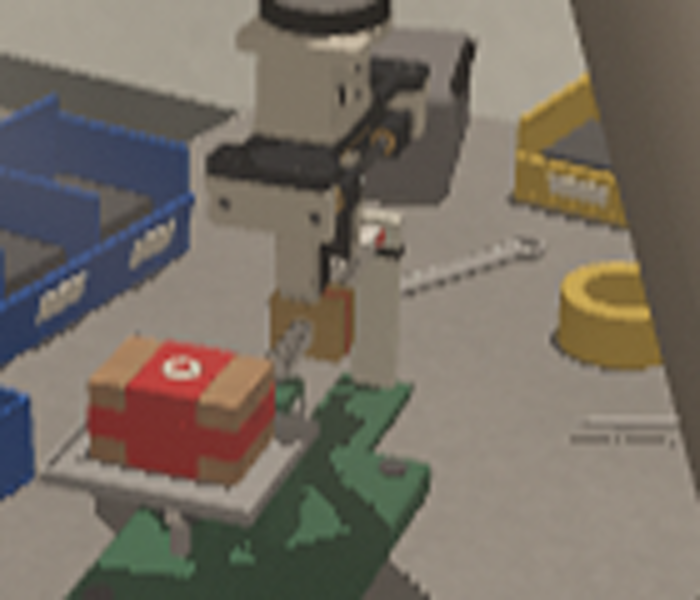

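Untouched, the beam now rests off the stop at about -0.07 (pointer row 197.1, level about 201.2). It needs about 6 mm outward. I'll push to a tool distance of about 0.115 and check.

Emit:
move_arm:
  deltas:
    - {"dp": [0, 0, 0.004], "turn": [0, 0, 0]}
    - {"dp": [0, 0, 0.008], "turn": [0, 0, 0]}
    - {"dp": [0, 0, 0.011], "turn": [0, 0, 0]}
    - {"dp": [0, 0, 0.0135], "turn": [0, 0, 0]}
    - {"dp": [0, 0, 0.0135], "turn": [0, 0, 0]}
    - {"dp": [0, 0, 0.009], "turn": [0, 0, 0]}
    - {"dp": [0, 0, 0.004], "turn": [0, 0, 0]}
    - {"dp": [0, 0, 0], "turn": [0, 0, 0]}
    - {"dp": [0, 0, 0], "turn": [0, 0, 0]}
    - {"dp": [0, 0, 0], "turn": [0, 0, 0]}

```text
time: 22.75
tool_pos: [0.5596, -0.188, 0.1433]
tool_rot: [0.5, 1.57, -0.854]
contact_force: [0.8, 0.3, -0.4]
opening: 0.0601
```

Emit:
move_arm:
  deltas:
    - {"dp": [0, 0, 0], "turn": [0, 0, 0]}
    - {"dp": [0, 0, 0], "turn": [0, 0, 0]}
    - {"dp": [0, 0, 0], "turn": [0, 0, 0]}
    - {"dp": [0, 0, 0], "turn": [0, 0, 0]}
    - {"dp": [0, 0, 0], "turn": [0, 0, 0]}
    - {"dp": [0, 0, 0], "turn": [0, 0, 0]}
    - {"dp": [0, 0, 0], "turn": [0, 0, 0]}
    - {"dp": [0, 0, 0], "turn": [0, 0, 0]}
    - {"dp": [0, 0, 0], "turn": [0, 0, 0]}
    - {"dp": [0, 0, 0], "turn": [0, 0, 0]}

```text
time: 23.75
tool_pos: [0.5595, -0.1882, 0.1431]
tool_rot: [-0.369, 1.571, -1.723]
contact_force: [-0.3, -0.3, 0.7]
opening: 0.0599
```

```bash
python3 -c "
from h import *
look(16)"
```

```text
23.75 [-0.0008  0.1016  0.0331] 0.14311726077821701 [-0.3  -0.27  0.71]
ptr row 201.41040462427745 u 355.4508670520231 w 173.0 tilt~ 0.003566180072499299
```

View pics/s16.png

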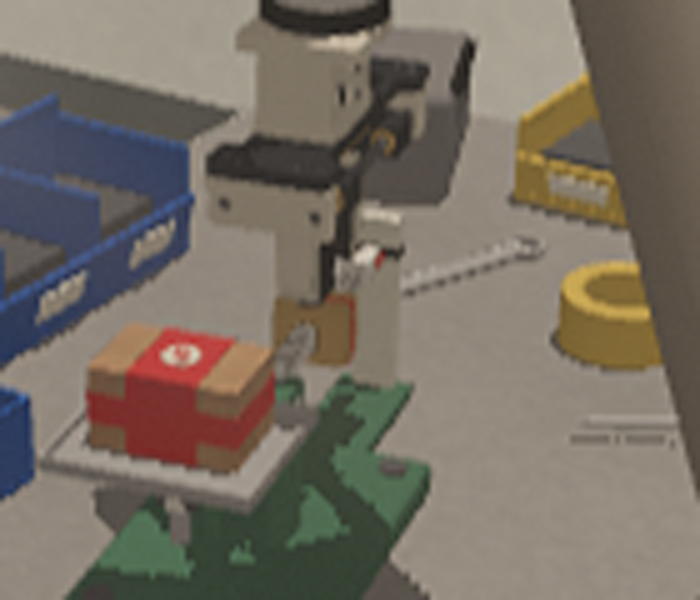

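It looks level: pointer row 201.4, tilt about 0.004, pointer tip just under the mark at crop (380,257). The fingers are clear, so I'll retreat straight up, wait and verify.

Emit:
move_arm:
  deltas:
    - {"dp": [-0.01, 0, 0], "turn": [0, 0, 0]}
    - {"dp": [-0.03, 0, 0], "turn": [0, 0, 0]}
    - {"dp": [-0.07, 0, 0], "turn": [0, 0, 0]}
    - {"dp": [-0.11, 0, 0], "turn": [0, 0, 0]}
    - {"dp": [-0.13, -0.04, 0], "turn": [0, 0, 0]}
    - {"dp": [-0.13, -0.09, 0], "turn": [0, 0, 0]}
    - {"dp": [-0.13, -0.14, 0], "turn": [0, 0, 0]}
    - {"dp": [-0.13, -0.18, 0], "turn": [0, 0, 0]}
    - {"dp": [-0.13, -0.18, 0], "turn": [0, 0, 0]}
    - {"dp": [-0.13, -0.18, 0], "turn": [0, 0, 0]}

```text
time: 24.8
tool_pos: [0.3836, -0.2273, 0.2743]
tool_rot: [0.76, 1.568, -0.596]
contact_force: [0.6, -0.6, 0.5]
opening: 0.0601
```

Emit:
move_arm:
  deltas:
    - {"dp": [0, 0, 0], "turn": [0, 0, 0]}
    - {"dp": [0, 0, 0], "turn": [0, 0, 0]}
    - {"dp": [0, 0, 0], "turn": [0, 0, 0]}
    - {"dp": [0, 0, 0], "turn": [0, 0, 0]}
    - {"dp": [0, 0, 0], "turn": [0, 0, 0]}
    - {"dp": [0, 0, 0], "turn": [0, 0, 0]}
    - {"dp": [0, 0, 0], "turn": [0, 0, 0]}
    - {"dp": [0, 0, 0], "turn": [0, 0, 0]}
    - {"dp": [0, 0, 0], "turn": [0, 0, 0]}
    - {"dp": [0, 0, 0], "turn": [0, 0, 0]}

```text
time: 25.8
tool_pos: [0.3836, -0.2269, 0.2731]
tool_rot: [0.081, 1.571, -1.273]
contact_force: [0.0, -0.7, -0.4]
opening: 0.06
```

Run:
```python
from h import *
look(17)
P,d=robot.read_camera('top');np.savez('top17.npz',p=P,d=d)
cv2.imwrite('pics/t17.png',cv2.resize(P[190:290,275:435],None,fx=5,fy=5,interpolation=2)[:,:,::-1])
# heights by depth: carton top, pan floor vs before
for k in('0','6','17'):
    C=cloud('top',np.load(f'top{k}.npz')['d']);D=np.load(f'top{k}.npz')['d']
    X=C.reshape(-1,3)[D.ravel()>0];q=(X-PIV);a=q@sx;b=q@sy
    m=(abs(a)<.035)&(abs(b-.110)<.02)&(X[:,2]>.1)&(X[:,2]<.25)
    t=(abs(a-.05)<.004)&(abs(b-.11)<.04)&(X[:,2]>.1)&(X[:,2]<.17)
    e=(abs(a)<.005)&(b>-.205)&(b<-.135)&(X[:,2]>.07)&(X[:,2]<.16)
    f=np.polyfit(-b[e],X[e,2],1);print(k,'mid top z',np.median(X[m,2]),'floor z',np.median(X[t,2]),t.sum(),'beam slope',-f[0],e.sum())
```

```text
25.8 [-0.1808  0.1016  0.1631] 0.27313199696507273 [ 0.03 -0.68 -0.38]
ptr row 201.4390243902439 u 355.4329268292683 w 164.0 tilt~ 0.004051260851591736
0 mid top z 0.15527803048150118 floor z 0.15564199107482637 83 beam slope 0.09102073700783225 84
6 mid top z 0.1774155035625411 floor z 0.12955279640057962 25 beam slope -0.12505158872261965 98
17 mid top z 0.1907892814839341 floor z 0.14218535510694916 27 beam slope 0.004052697805874093 88
```

View pics/s17.png

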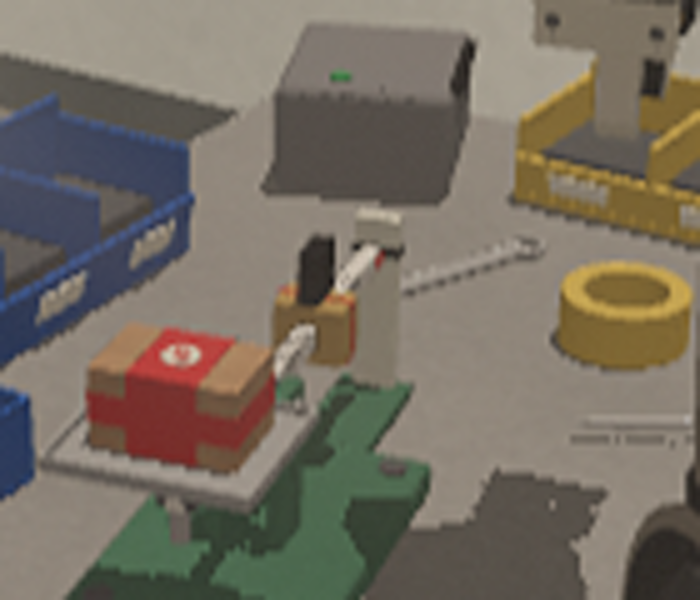

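View pics/t17.png

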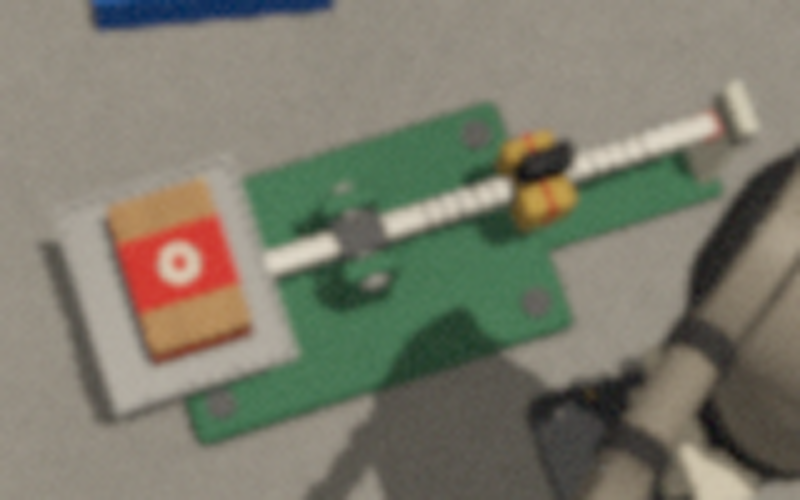

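All the checks agree that it's level: pan floor at 0.1422 m (expected 0.142), beam slope 0.004, and the pointer steady at row 201.4, on the mark. The carton lies flat near the centre. I'll hand it in.

```bash
python3 -c "
from cell import robot
print(robot.hand_in())"
```

```text
the job is handed in; nothing more can be done
None
```

The red-banded carton is flat and released near the middle of the pan. The untouched beam rests level with the pointer at the black mark. I handed the job in at about 26 s; no verdict was reported.

- **Weighing:** my first outward pushes carried the counterpoise too far and the beam went to its opposite stop. I nudged it back inward, then a little outward again, to find the balance.
- **Last checks, arm well clear:**
  - The tilt was about 0.004 rad by both the pointer row and the beam slope.
  - The pan floor was at 142.2 mm, against an expected 142 mm.
  - The pointer did not move between pictures about 2 s apart.
  - The carton was within a few mm of the pan's centre, measured before the weighing; the last top picture shows it still there.
- **Forces and bystanders:** the forces I read while working the balance stayed at about 2 N, within roughly 1 N of sensor noise. I saw nothing else moved in the pictures, but I did not re-measure the bystanders at the end. No check failed or disagreed.

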